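# Pry the split retaining ring out of a lens housing

### The job

Take the hook pick from its stand, feel gently at the housing's two notches for the one that is not blocked, work the pick's foot under the end of the split retaining ring there, and lever that end up over the rim so that the ring comes out from under the lip. Put the pick back on its stand, and lay the ring (do not drop it) flat in the grey tray. Leave the other things on the table alone.

Things in the scene. Friction and masses are not known exactly. Their poses are not given: they have to be found in the camera images.
- housing: Fixed black round lens housing, 128 mm across, on a thin steel plate. Origin on its axis at table level, z up. A round recess, 108 mm across, open at the top, holds the split ring. Heights above the table, distances from the axis: rim top 32 mm (54 to 64 mm out); ring seat 26 mm (41 to 54 mm out); floor of the open bore 20 mm (within 41 mm). Two notches on its +x side, lip on its -x side.
- notch_a (a point): Floor of prying notch A, under end A of the ring: 20 mm above the table, 48 mm from the housing's axis, 22 degrees from its +x towards +y. Each notch, about 15 mm wide, level with the bore's floor, cuts radially through seat and rim: a foot up to 10 mm wide and 5 mm high slides from the bore outward under the ring, unless the stop pin stands in this notch (see notch_b).
- notch_b (a point): Floor of prying notch B, under end B of the ring: as A but 22 degrees from +x towards -y. In one of the two notches, not known which, a fixed stop pin (10 mm thick, 25.5 mm high) stands hidden under the ring, 43.5 to 53.5 mm from the axis: there the foot is stopped before it gets under the ring. Feel for it; if stopped, use the other notch, where the foot goes in until the shank meets the ring.
- lip (a point): Inner lower edge of the lip that overhangs the ring opposite the notches: 46 mm from the axis along the housing's -x, underside 33.5 mm, top 37.5 mm above the table, 27 degrees to either side. It stops a straight lift: raise a ring end over the rim, then draw the ring about 20 mm outward that way; now its far side is free and its end lies on the rim, where fingers can take it.
- ring_center (a point): Centre, half-way up, of the rigid split retaining ring of plain steel: 104 mm outside, 88 mm inside (a flat band 8 mm wide, 5 mm thick), about 80 g; z its axis. A gap 17 mm wide is centred on its x axis (10 degrees to either side). At the start its x axis is within 3 degrees of the housing's x, so that its ends bridge the two notches. Loose in its seat, 2 mm play.
- end_a (a point): Point on end A of the ring, over notch A at the start: middle of the band, half-way up, 48 mm from the ring's centre, 22 degrees from the ring's x axis towards its y. Shares the ring's axes.
- end_b (a point): The same on end B, over notch B: 22 degrees from the ring's x axis away from its y.
- pick_grip (a point): Centre of the wooden handle of the loose hook pick (about 60 g): 95 mm long along its x (-50 to +45 mm), 14 mm wide (y), 16 mm high (z). A 5 mm steel shank drops straight down 56 mm ahead (+x) of this point to a flat foot that points forward: 6 mm wide, 3 mm thick, its underside 57 mm below this point, reaching 11.5 mm ahead of the shank's front face.
- pick_tip (a point): Underside of the front end of the pick's foot: 70 mm ahead (x) of and 57 mm below the handle centre; same axes as the handle.
- stand_seat (a point): Where the pick's handle centre lies when it rests on its fixed aluminium stand: 75 mm above the table, x along the handle towards the shank. Two forks, 40 mm behind and 36 mm ahead of this point, each 8 mm thick, have a flat bed 67 mm above the table, 20 mm wide, between prongs that flare outward and end 88 mm above the table. Between the forks the handle is free for fingers.
- tray: Fixed grey parts tray, 180 x 180 mm outside, 20 mm high, walls 4 mm. Origin: centre of its underside; its inner floor is 4 mm above the table.
- thread_cone: Bystander, to be left alone: white cone of thread, 68 mm wide at the foot, 150 mm tall. Origin at its underside.
- spacer: Bystander, to be left alone: small unsplit black flat ring, 76 mm across, 5 mm thick. Origin at its underside.
- eye_frame: Bystander, to be left alone: small black mask frame of two joined rings with T lugs, 165 mm long, 6 mm thick. Origin at its underside.
- grease_jar: Bystander, to be left alone: white jar, 56 mm wide, 55 mm tall. Origin at its underside.
- driver: Bystander, to be left alone: screwdriver lying on the table. Origin at its underside.
- buckle: Bystander, to be left alone: small black buckle, 34 x 24 x 8 mm. Origin at its underside.
- marker: Bystander, to be left alone: black marker pen with a grey cap, 130 mm long, 12 mm thick. Origin at its underside.
Mind the look-alikes: they are no part of the job. Leave any turquoise look-alike of the part that bears ring_center alone.

How it is judged:
By the outcome, as a careful person would: the job done as asked, in the order asked, and still so for the second after the job is handed in, with the robot touching nothing.
It also fails if it takes over 72 s, if anything falls off the work surface, if the arm or the gripper's body presses on something with over 40 N, if the wrist force passes 120 N, or if a joint passes its speed limit or range.

### The arm

A 7-joint arm with a two-finger parallel gripper is mounted at the origin on the work surface. World frame = base frame: x ahead of the robot, y to its left, z up, the work surface at z = 0. Lengths are in mm, angles in rad, forces in N, time in s.
With the tool pointing down it reaches from about 425 to 875 mm from the base axis. Payload 8.4 kg.
Tool frame: the origin (TCP) lies between the finger pads; the fingertips stand 8 mm ahead of it and the grasp point (between the pads) lies 11 mm behind it; z points along the fingers, y is the line along which they close (so a half turn about z gives the same grasp; the last joint's range is limited). The gripper opens to 87 mm and grips with 3 to 60 N. Pads are 19 mm wide; open, the fingers measure 117 mm over their backs; the gripper's body (75 mm by 190 mm) begins 51 mm behind the grasp point.
Start: joints at [1.174, 0.333, 0.04, 1.465, -0.013, 1.343, -0.059], TCP at [190.699, -621.368, 230.546] pointing down, gripper open.
Joint ranges: [-2.58, 2.58], [-0.38, 2.09], [-1.3, 1.39], [0.25, 2.4], [-1.5, 4.64], [0.08, 2.09], [-2.65, 2.65]. Speed limits (rad/s): [2.22, 2.22, 2.79, 2.79, 3.14, 3.14, 3.14].

### API

Orientations are given as [roll, pitch, yaw] about the fixed x, y, z axes, in that order (R = Rz(yaw) Ry(pitch) Rx(roll)).
In Python, from plant import env gives the robot as it stands.
- The arm moves only by the tool move_arm, never from a script. Its argument "moves" is text: rows parted by semicolons, each of 5 numbers parted by spaces: the closure, from 0 (fully open) to 1 (shut), then the shift along the tool's x, y, z in units of 0.05 m (1.0 is 0.05 m), then the turn about the tool's z in units of 5 degrees (1.0 is 5 degrees). A call has exactly 10 rows; each row shifts and turns the commanded pose from where the row before left it, along the tool's axes as they then stand; what a row does not reach is not made up. A row lasts 1/8 s, in which the tool goes at most 62.5 mm and 10.7 degrees, less where a joint would pass 70% of its speed; a pose out of reach is approached as far as the arm can. A call with a number of a shift or a turn outside -1 to 1 is refused whole. A call with a gripper value outside its range is refused whole. The fingers move at their own pace and stop on an object; "grip_force" is the grip in N (left out, the last holds). Time passes only in rows, so rows that do not move let the fingers close, or fill a call up. It gives the time, the measured TCP pose, the force, the opening and the grip force at its end, in the units of the state.
- env.get_obs(): the state, without advancing time (a new reading comes with each control period).
- env.read_camera(name): name is "scene" or "top" or "wrist"; returns a dict with "frame" (420x560x3 uint8, red, green, blue), "fovy" (degrees; the focal length in pixels is half the picture's height over the tangent of half this angle, whatever the lens; pixels are square), "cx", "cy" (the principal point, pixels), "distortion" ([k1, k2, p1, p2, k3] as OpenCV has them; the pictures are not rectified), "xyz" and "rotation" of the camera in the world. Camera axes: x right, y down, z forward; pixel columns grow to the right and rows downward; lengths in mm; the calibration is good to about 2 mm. A picture is of the moment at which its call begins. There is no depth.
- env.job_done(): hands the job in; it is judged then, once.
The state is a dict: "time": time; "joint_pos": joint angles; "joint_vel": joint speeds; "joint_torque": joint torques, N m; "eef_pos": TCP position; "tool_rot": TCP orientation; "ft_force": force on the tool from outside, world axes, zero at the start; "wrist_torque": the same for the moment, N m; "finger_gap": opening from 0.0 (shut) to 1.0 (fully open); "grasp_force": force on a finger pad.
Only numpy, scipy, OpenCV 4.12 (cv2) and the standard library are available. Lean on these libraries where they do the work, as an engineer would, in place of code of your own. Each camera call takes 0.05 s, during which the arm holds its last target. There are 200 camera calls.

## Working session

There is one attempt and no reset: what is moved stays moved. The work goes in short steps, Python scripts to look and compute and a tool call to move; the robot and the scene stay as the last step left them, time stands still between calls to the robot, and variables do not carry over. Pictures are saved under pics/ and viewed, at most 10 in all, crops included, and the job is handed in when it is done.

Besides the shell and the picture viewer there is one more tool, called after "Request:" in YAML: its name, and indented under it one key for each argument. move_arm: Moves the arm, as the interface text tells. Shifts and turns lie within -1 to 1; 1 stands for 0.05 m of shift or 5 degrees of turn. Its arguments: {"type":"object","properties":{"moves":{"type":"string"},"grip_force":{"type":"number"}},"required":["moves"]}

```bash
ls; mkdir -p pics
cat > h.py <<'E'
import numpy as np, cv2, sys
sys.path.insert(0,'.')
from plant import env
def cam(n):
    c=env.read_camera(n); f=210/np.tan(np.radians(c['fovy'])/2)
    c['K']=np.array([[f,0,c['cx']],[0,f,c['cy']],[0,0,1.]]); c['D']=np.array(c['distortion'],float)
    c['R']=np.array(c['rotation'],float).reshape(3,3); c['t']=np.array(c['xyz'],float); return c
def ray(c,px):
    p=cv2.undistortPoints(np.array(px,float).reshape(-1,1,2),c['K'],c['D']).reshape(-1,2)
    return np.c_[p,np.ones(len(p))]@c['R'].T
def onz(c,px,z):
    d=ray(c,px); return c['t']+d*((z-c['t'][2])/d[:,2])[:,None]
def proj(c,P):
    X=(np.array(P,float).reshape(-1,3)-c['t'])@c['R']
    return cv2.projectPoints(X,np.zeros(3),np.zeros(3),c['K'],c['D'])[0].reshape(-1,2)
def save(c,name,s=1,crop=None):
    f=c['frame'][:,:,::-1]
    if crop: f=f[crop[1]:crop[3],crop[0]:crop[2]]
    cv2.imwrite('pics/'+name,cv2.resize(f,None,fx=s,fy=s,interpolation=cv2.INTER_CUBIC))
E
python3 - <<'E'
from h import *
for n in ['scene','top','wrist']:
    c=cam(n); np.save(n+'.npy',c,allow_pickle=True); save(c,n+'0.png',1.4)
    print(n,c['fovy'],c['t'],c['R'].round(3).tolist(),c['D'])
o=env.get_obs(); print(o)
E
```

```text
picsTraceback (most recent call last):
  File "<stdin>", line 3, in <module>
  File "h.py", line 7, in cam
    c['R']=np.array(c['rotation'],float).reshape(3,3); c['t']=np.array(c['xyz'],float); return c
           ~~~~~~~~~~~~~~~~~~~~~~~~~~~~~~~~~~~~~^^^^^
ValueError: cannot reshape array of size 3 into shape (3,3)
```

```bash
sed -i "s/c\['R'\]=np.array(c\['rotation'\],float).reshape(3,3)/c['R']=Rot.from_euler('xyz',c['rotation']).as_matrix()/; 1a from scipy.spatial.transform import Rotation as Rot" h.py
python3 - <<'E'
from h import *
for n in ['scene','top','wrist']:
    c=cam(n); np.save(n+'.npy',c,allow_pickle=True); save(c,n+'0.png',1.4)
    print(n,c['fovy'],c['t'],c['R'].round(3).tolist(),c['D'],c['rotation'])
o=env.get_obs(); print(o)
E
```

```text
scene 43.037087293931286 [1154.65801918  639.39398158  648.95982255] [[-0.741, 0.39, -0.546], [0.671, 0.418, -0.612], [-0.01, -0.82, -0.572]] [0.05647736 0.         0.         0.         0.        ] [-2.17940641  0.01045933  2.40608036]
top 45.914251087594124 [ 467.37527592    7.74170076 1296.38109982] [[0.027, -0.996, 0.082], [-1.0, -0.028, -0.012], [0.015, -0.081, -0.997]] [-0.01821502  0.          0.          0.          0.        ] [-3.0602845  -0.01457888 -1.54414787]
wrist 62.418807391577616 [ 259.0401768  -600.09863873  384.64289938] [[0.294, -0.923, -0.249], [-0.956, -0.284, -0.076], [-0.001, 0.26, -0.966]] [-0.01127524  0.          0.          0.          0.        ] [ 2.87827790e+00  1.07265244e-03 -1.27217385e+00]
{'time': 0.2, 'joint_pos': array([ 1.17379072,  0.33363311,  0.03987065,  1.46591063, -0.01340912,
        1.34329434, -0.05852698]), 'joint_vel': array([ 0.00250266, -0.00138146, -0.00052766, -0.00124229, -0.00176687,
        0.00068965, -0.00127834]), 'joint_torque': array([ 3.43815846e-04, -6.56103587e+01,  1.33421402e+00, -4.03707969e+01,
       -5.97573468e-02,  4.16670379e-02,  1.13127242e-04]), 'eef_pos': array([ 190.63371428, -621.12559576,  230.01529922]), 'tool_rot': array([-3.14061424e+00,  5.03678776e-05,  2.97767054e-01]), 'ft_force': array([-0.27367165, -0.18404744, -0.12368251]), 'wrist_torque': array([-0.05878703,  0.03704216,  0.05180718]), 'grasp_force': 0.0, 'finger_gap': 0.9964956003816108}
```

View pics/top0.png

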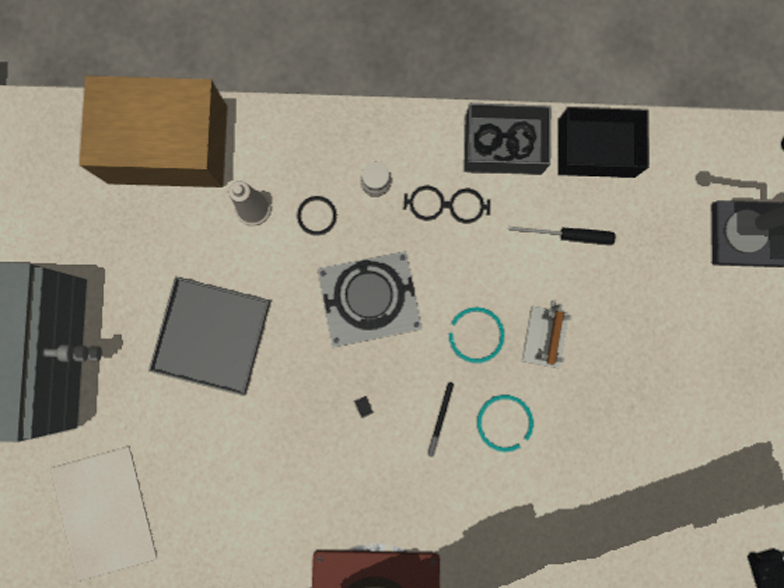

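View pics/scene0.png

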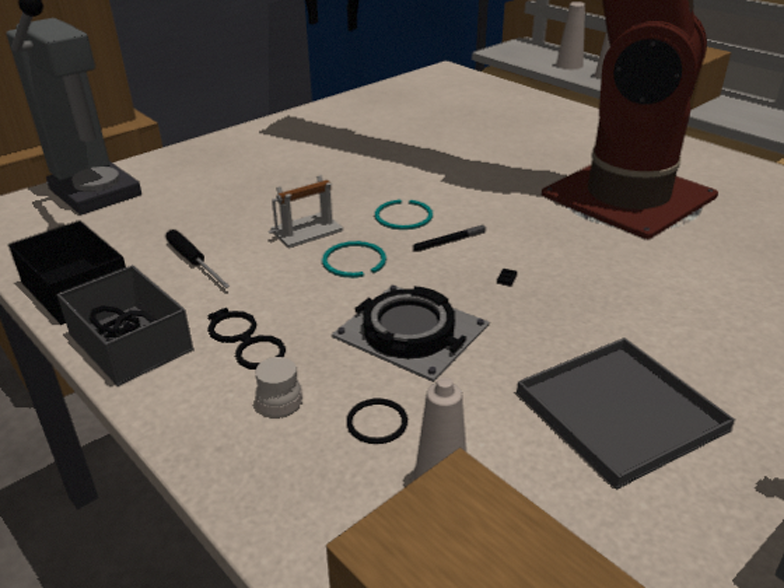

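Run:
```python
from h import *
t=np.load('top.npy',allow_pickle=True).item()['frame'];s=np.load('scene.npy',allow_pickle=True).item()['frame']
a=lambda f,x,y,w,h,z:cv2.resize(f[y:y+h,x:x+w],(w*z,h*z),interpolation=cv2.INTER_CUBIC)
A=a(t,222,172,84,84,5); B=a(s,236,198,116,84,4)[:,:380]; C=a(t,366,206,50,60,5); D=a(s,190,120,60,60,5)
im=np.zeros((730,800,3),np.uint8); im[:420,:420]=A; im[:336,420:800]=B[:336]; im[425:725,:250]=C; im[425:725,260:560]=D
cv2.imwrite('pics/crop1.png',cv2.resize(np.clip(im*1.5,0,255).astype(np.uint8)[:,:,::-1],(657,600)))
```

```text
(no output)
```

View pics/crop1.png

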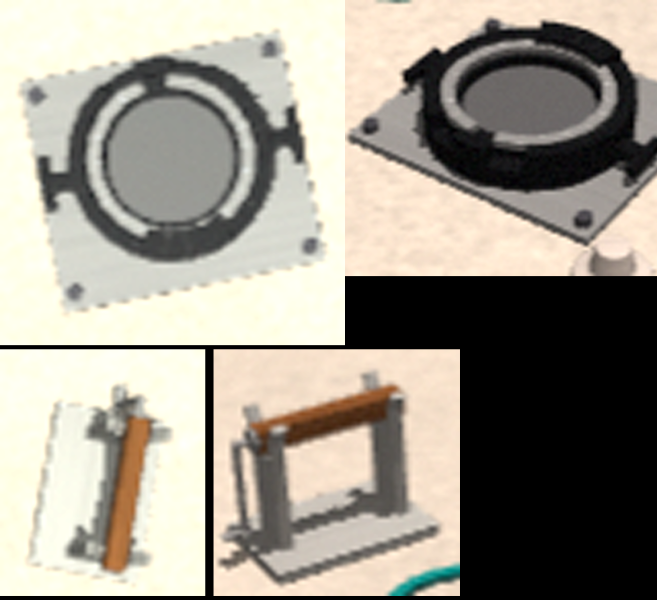

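Run:
```python
from h import *
c=np.load('top.npy',allow_pickle=True).item(); s=np.load('scene.npy',allow_pickle=True).item()
f=c['frame'].astype(int); hsv=cv2.cvtColor(c['frame'],cv2.COLOR_RGB2HSV)
# ring: bright within housing
x0,y0=232,180
sub=c['frame'][172:256,222:306]; g=sub.max(2)
print('sat/val ring', hsv[212-172+172,250-1:280].tolist()[:3])
# housing dark
dark=(g<60).astype(np.uint8)
cs,_=cv2.findContours(dark,cv2.RETR_CCOMP,cv2.CHAIN_APPROX_NONE)
for k in sorted(cs,key=cv2.contourArea)[-4:]:
    e=cv2.fitEllipse(k) ; print('dark',cv2.contourArea(k),np.array(e[0])+[222,172],e[1:])
hc=cs[np.argmax([cv2.contourArea(k) for k in cs])]
# ring component
from scipy import ndimage
lab,n=ndimage.label(g>75)
for i in range(1,n+1):
    m=lab==i
    if m.sum()>60: ys,xs=np.nonzero(m); print(i,m.sum(),xs.min()+222,xs.max()+222,ys.min()+172,ys.max()+172,g[m].mean())
# wood
def wood(C,box):
    h=cv2.cvtColor(C['frame'],cv2.COLOR_RGB2HSV); m=np.zeros(h.shape[:2],np.uint8)
    x,y,X,Y=box; m[y:Y,x:X]=((h[...,1]>120)&(h[...,0]<18)&(h[...,2]>50))[y:Y,x:X]
    k,_=cv2.findContours(m,cv2.RETR_EXTERNAL,cv2.CHAIN_APPROX_NONE); k=max(k,key=cv2.contourArea); return k,m
k,m=wood(c,(366,206,416,266)); r=cv2.boxPoints(cv2.minAreaRect(k)); print('wood top px',r, onz(c,r,83).round(1).tolist(), onz(c,[cv2.minAreaRect(k)[0]],83))
k2,_=wood(s,(190,120,250,180)); r2=cv2.boxPoints(cv2.minAreaRect(k2)); print('wood scene',r2,onz(s,r2,75).round(1).tolist())
# tray
m=cv2.inRange(c['frame'],(40,40,40),(110,110,110)); m[:, :100]=0; m[:,200:]=0; m[:190]=0; m[290:]=0
k,_=cv2.findContours(m,cv2.RETR_EXTERNAL,cv2.CHAIN_APPROX_NONE); k=max(k,key=cv2.contourArea); mr=cv2.minAreaRect(k); b=onz(c,cv2.boxPoints(mr),12); print('tray',b.round(1).tolist(),b.mean(0), np.linalg.norm(b[1]-b[0]))
```

```text
sat/val ring [[38, 10, 104], [38, 10, 103], [30, 7, 103]]Traceback (most recent call last):
  File "<stdin>", line 12, in <module>
cv2.error: OpenCV(4.12.0) /io/opencv/modules/imgproc/src/shapedescr.cpp:361: error: (-201:Incorrect size of input array) There should be at least 5 points to fit the ellipse in function 'fitEllipseNoDirect'
```

```bash
cat > m.py <<'E'
from h import *
from scipy import ndimage
c=np.load('top.npy',allow_pickle=True).item(); s=np.load('scene.npy',allow_pickle=True).item()
sub=c['frame'][172:256,222:306]; g=sub.max(2)
lab,n=ndimage.label(g>75)
for i in range(1,n+1):
    m=lab==i
    if m.sum()>60:
        ys,xs=np.nonzero(m); print(i,m.sum(),xs.min()+222,xs.max()+222,ys.min()+172,ys.max()+172,g[m].mean())
        k,_=cv2.findContours(m.astype(np.uint8),cv2.RETR_EXTERNAL,cv2.CHAIN_APPROX_NONE);k=max(k,key=cv2.contourArea)
        np.save(f'reg{i}.npy',k.reshape(-1,2)+[222,172])
def wood(C,box):
    h=cv2.cvtColor(C['frame'],cv2.COLOR_RGB2HSV); m=np.zeros(h.shape[:2],np.uint8)
    x,y,X,Y=box; m[y:Y,x:X]=((h[...,1]>120)&(h[...,0]<18)&(h[...,2]>50))[y:Y,x:X]
    k,_=cv2.findContours(m,cv2.RETR_EXTERNAL,cv2.CHAIN_APPROX_NONE); k=max(k,key=cv2.contourArea); return k,m
k,m=wood(c,(366,206,416,266)); r=cv2.boxPoints(cv2.minAreaRect(k)); print('wood top px',r.tolist(), onz(c,r,83).round(1).tolist(), onz(c,[cv2.minAreaRect(k)[0]],83))
k2,_=wood(s,(190,120,250,180)); r2=cv2.boxPoints(cv2.minAreaRect(k2)); print('wood scene',r2.tolist(),onz(s,r2,75).round(1).tolist())
m=cv2.inRange(c['frame'],(40,40,40),(110,110,110)); m[:, :100]=0; m[:,200:]=0; m[:190]=0; m[290:]=0
k,_=cv2.findContours(m,cv2.RETR_EXTERNAL,cv2.CHAIN_APPROX_NONE); k=max(k,key=cv2.contourArea); mr=cv2.minAreaRect(k); b=onz(c,cv2.boxPoints(mr),12); print('tray',b.round(1).tolist(),b.mean(0), np.linalg.norm(b[1]-b[0]))
E
python3 m.py
```

```text
1 5008 222 305 172 255 168.47863418530352
2 179 262 283 190 224 120.76536312849161
3 176 243 260 192 229 123.5
4 747 248 278 196 225 100.97322623828649
wood top px [[390.5675354003906, 258.5945739746094], [396.6216125488281, 222.270263671875], [401.8108215332031, 223.1351318359375], [395.7567443847656, 259.4594421386719]] [[465.7, -288.2, 83.0], [555.3, -302.5, 83.0], [553.5, -315.3, 83.0], [463.9, -301.0, 83.0]] [[ 509.44419987 -301.73677577   83.        ]]
wood scene [[198.93075561523438, 137.7461700439453], [233.79229736328125, 128.2384796142578], [235.61538696289062, 134.92308044433594], [200.75384521484375, 144.43077087402344]] [[548.9, -329.3, 75.0], [458.3, -313.0, 75.0], [477.0, -282.0, 75.0], [565.1, -298.9, 75.0]]
tray [[432.3, 428.1, 12.0], [609.7, 391.5, 12.0], [567.3, 208.5, 12.0], [390.7, 247.1, 12.0]] [500.00070962 318.80731502  12.        ] 181.18872806934206
```

```bash
cat > m2.py <<'E'
from h import *
from scipy.optimize import least_squares
c=np.load('top.npy',allow_pickle=True).item(); s=np.load('scene.npy',allow_pickle=True).item()
# ring outer/inner from regs 2,3 at ring-top z=31
P=np.vstack([np.load('reg2.npy'),np.load('reg3.npy')]).astype(float); W=onz(c,P,31)[:,:2]
ctr=W.mean(0); 
def res(q):
    d=np.hypot(*(W-q[:2]).T); return np.minimum(abs(d-52),abs(d-44))
r=least_squares(res,[*ctr],loss='soft_l1'); q=r.x; d=np.hypot(*(W-q).T); a=np.degrees(np.arctan2(W[:,1]-q[1],W[:,0]-q[0]))
print('ring ctr',q,'rad range',np.percentile(d,[5,50,95])); 
for n in (2,3):
    w=onz(c,np.load(f'reg{n}.npy').astype(float),31)[:,:2]-q; print(n,np.degrees(np.arctan2(w[:,1],w[:,0])).round(0).tolist())
# bore floor z=20 region 4
w=onz(c,np.load('reg4.npy').astype(float),20)[:,:2]; (x,y),R=cv2.minEnclosingCircle(w.astype(np.float32)); print('bore',x,y,R,w.mean(0))
# plate
f=c['frame'][172:256,222:306]; h=cv2.cvtColor(f,cv2.COLOR_RGB2HSV)
m=((h[...,1]<22)|(h[...,2]<100)).astype(np.uint8); m=cv2.morphologyEx(m,cv2.MORPH_OPEN,np.ones((3,3),np.uint8))
k,_=cv2.findContours(m,cv2.RETR_EXTERNAL,cv2.CHAIN_APPROX_NONE);k=max(k,key=cv2.contourArea); mr=cv2.minAreaRect(k); b=cv2.boxPoints(mr)+[222,172]
B=onz(c,b,4); print('plate',b.tolist(),B.round(1).tolist(),B.mean(0)); e=B[1]-B[0]; print(np.degrees(np.arctan2(e[1],e[0])),np.linalg.norm(e),np.linalg.norm(B[2]-B[1]))
# handle via two views: project candidate in scene
ax=np.radians(-9.1); g=np.array([512,-302,75.]); u=np.array([np.cos(ax),np.sin(ax),0])
print('scene proj handle ends',proj(s,[g-50*u,g+45*u]), 'top',proj(c,[g-50*u+[0,0,8],g+45*u+[0,0,8]]))
print('housing in scene', proj(s,[[q[0],q[1],31]]))
E
python3 m2.py
```

```text
ring ctr [581.33098796  27.88988223] rad range [43.43517259 50.5251282  52.65414238]
2 [2.0, 5.0, 5.0, 2.0, -1.0, -5.0, -8.0, -11.0, -14.0, -19.0, -22.0, -26.0, -29.0, -34.0, -38.0, -41.0, -45.0, -50.0, -53.0, -57.0, -62.0, -65.0, -69.0, -72.0, -75.0, -79.0, -82.0, -85.0, -89.0, -92.0, -96.0, -99.0, -102.0, -105.0, -110.0, -113.0, -117.0, -120.0, -125.0, -129.0, -134.0, -136.0, -136.0, -134.0, -132.0, -128.0, -126.0, -122.0, -118.0, -114.0, -112.0, -109.0, -106.0, -103.0, -100.0, -97.0, -94.0, -92.0, -89.0, -86.0, -83.0, -80.0, -77.0, -74.0, -71.0, -68.0, -66.0, -62.0, -59.0, -55.0, -51.0, -49.0, -45.0, -41.0, -37.0, -35.0, -31.0, -27.0, -25.0, -22.0, -18.0, -16.0, -12.0, -9.0, -7.0, -4.0, -1.0]
3 [29.0, 32.0, 35.0, 39.0, 41.0, 45.0, 49.0, 51.0, 55.0, 59.0, 62.0, 65.0, 68.0, 72.0, 74.0, 78.0, 81.0, 83.0, 86.0, 89.0, 92.0, 95.0, 98.0, 100.0, 103.0, 107.0, 109.0, 112.0, 116.0, 118.0, 122.0, 125.0, 129.0, 133.0, 137.0, 141.0, 145.0, 149.0, 151.0, 155.0, 158.0, 161.0, 163.0, 165.0, 168.0, 171.0, 168.0, 165.0, 161.0, 158.0, 153.0, 149.0, 146.0, 141.0, 137.0, 132.0, 127.0, 123.0, 120.0, 115.0, 112.0, 108.0, 105.0, 102.0, 99.0, 95.0, 92.0, 89.0, 85.0, 82.0, 79.0, 75.0, 71.0, 67.0, 64.0, 61.0, 57.0, 52.0, 47.0, 42.0, 38.0, 33.0, 30.0, 26.0, 24.0, 23.0, 26.0]
bore 580.8460083007812 28.353649139404297 39.9209098815918 [580.855713   28.2714321]
plate [[226.34615659713745, 191.73076820373535], [289.8076934814453, 179.03846168518066], [300.96154022216797, 234.80770111083984], [237.5, 247.50000762939453]] [[628.9, 126.1, 4.0], [667.2, -39.5, 4.0], [521.3, -72.2, 4.0], [483.8, 92.1, 4.0]] [575.30548098  26.62571354   4.        ]
-76.95269344678664 169.9806276028864 149.57622238874367
scene proj handle ends [[237.2351072  131.35680624]
 [201.28437846 141.70881574]] top [[392.93859194 259.91014229]
 [399.30630123 221.86598929]]
housing in scene [[292.88520419 224.58594935]]
```

Request:
move_arm:
  moves: "0 1 -0.53 0 0; 0 1 -0.53 0 0; 0 1 -0.53 0 0; 0 1 -0.53 0 0; 0 1 -0.53 0 0; 0 1 -0.53 0 0; 0 1 -0.53 0 0; 0 1 -0.5 0 0; 0 0 0 0 1; 0 0 0 0 1"
  grip_force: 25

```text
time: 1.45
eef_pos: [511.8, -301.9, 230.2]
tool_rot: [-3.141, 0.0, 0.122]
ft_force: [1.2, -1.7, 0.2]
finger_gap: 0.997
grasp_force: 0.0
```

Request:
move_arm:
  moves: "0 0 0 0 1; 0 0 0 0 1; 0 0 0 0 1; 0 0 0 0.5 0.24; 0 0 0 0.5 0; 0 0 0 0.4 0; 0 0 0 0 0; 0 0 0 0 0; 0 0 0 0 0; 0 0 0 0 0"

```text
time: 2.7
eef_pos: [511.7, -302.9, 161.3]
tool_rot: [3.141, -0.001, -0.16]
ft_force: [-1.2, -0.7, -0.4]
finger_gap: 0.997
grasp_force: 0.0
```

Run:
```python
from h import *
o=env.get_obs(); print(o['time'],o['eef_pos'],o['tool_rot'],o['ft_force'])
c=cam('wrist'); np.save('w1.npy',c,allow_pickle=True)
h=cv2.cvtColor(c['frame'],cv2.COLOR_RGB2HSV); m=((h[...,1]>120)&(h[...,0]<18)&(h[...,2]>50)).astype(np.uint8)
k,_=cv2.findContours(m,cv2.RETR_EXTERNAL,cv2.CHAIN_APPROX_NONE); k=max(k,key=cv2.contourArea); r=cv2.boxPoints(cv2.minAreaRect(k))
print(cv2.contourArea(k),r.tolist(),onz(c,r,83).round(1).tolist())
g=np.array([512,-302,75.]);ax=np.radians(-9.1);u=np.array([np.cos(ax),np.sin(ax),0]);v=np.array([-u[1],u[0],0])
f=c['frame'].copy()
for p in proj(c,[g-50*u+7*v+[0,0,8],g-50*u-7*v+[0,0,8],g+45*u+7*v+[0,0,8],g+45*u-7*v+[0,0,8]]): cv2.circle(f,tuple(int(x) for x in p),3,(0,255,0),1)
c['frame']=f; save(c,'w1.png',1.2)
```

```text
2.7 [ 511.67932938 -302.92780912  161.31174021] [ 3.14122254e+00 -1.08040204e-03 -1.59514427e-01] [-1.18339122 -0.67435763 -0.38439724]
1998.0 [[271.0, 153.0], [289.0, 153.0], [289.0, 271.0], [271.0, 271.0]] [[558.5, -305.2, 83.0], [556.6, -317.1, 83.0], [471.7, -304.2, 83.0], [473.8, -291.2, 83.0]]
```

View pics/w1.png

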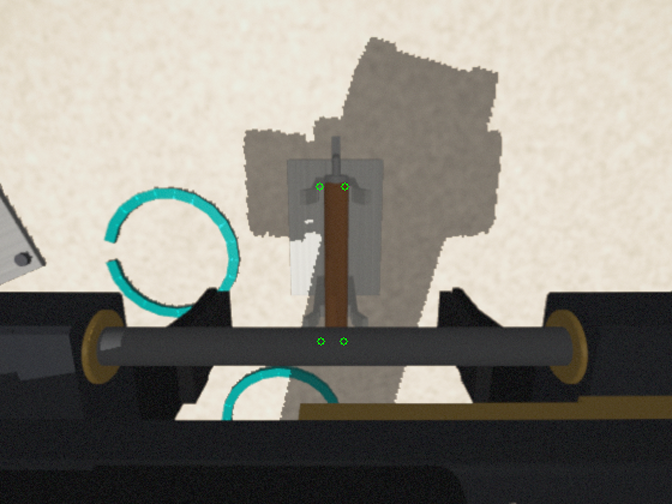

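Request:
move_arm:
  moves: "0 0.02 0.02 0.65 0; 0 0 0 0.65 0; 0 0 0 0.64 0; 0 0 0 0 0; 0 0 0 0 0; 1 0 0 0 0; 1 0 0 0 0; 1 0 0 0 0; 1 0 0 0 0; 1 0 0 0 0"
  grip_force: 40

```text
time: 4.0
eef_pos: [512.2, -303.9, 63.6]
tool_rot: [-3.142, 0.0, -0.159]
ft_force: [-0.0, 0.3, -1.0]
finger_gap: 0.518
grasp_force: 0.0
```

Request:
move_arm:
  moves: "1 0 0 0 0; 1 0 0 0 0; 1 0 0 0 0; 1 0 0 0 0; 1 0 0 0 0; 1 0 0 0 0; 1 0 0 0 0; 1 0 0 0 0; 1 0 0 -0.1 0; 1 0 0 -0.2 0"

```text
time: 5.25
eef_pos: [511.9, -303.8, 78.8]
tool_rot: [-3.141, 0.001, -0.16]
ft_force: [-0.2, -0.8, -0.4]
finger_gap: 0.16
grasp_force: 40.0
```

Request:
move_arm:
  moves: "1 0 0 -0.9 0; 1 0 0 -0.9 0; 1 -0.06 -0.97 0 0; 1 -0.06 -0.97 0 0; 1 -0.06 -0.97 0 0; 1 -0.06 -0.97 0 0; 1 -0.06 -0.97 0 0; 1 -0.06 -0.97 0 0; 1 -0.06 -0.96 0 -0.2; 1 0 0 0 0"

```text
time: 6.5
eef_pos: [545.4, 39.0, 169.6]
tool_rot: [-3.14, -0.001, -0.135]
ft_force: [-0.2, -1.0, -0.9]
finger_gap: 0.153
grasp_force: 40.0
```

Request:
move_arm:
  moves: "1 0 0 0.5 0; 1 0 0 0.5 0; 1 0 0 0.4 0; 1 0 0 0 0; 1 0 0 0 0; 1 0 0 0 0; 1 0 0 0 0; 1 0 0 0 0; 1 0 0 0 0; 1 0 0 0 0"

```text
time: 7.75
eef_pos: [545.3, 34.1, 98.6]
tool_rot: [-3.142, -0.0, -0.142]
ft_force: [0.4, -0.2, -0.4]
finger_gap: 0.156
grasp_force: 40.0
```

Run:
```python
from h import *
o=env.get_obs(); print(o['time'],o['eef_pos'],o['tool_rot'],o['ft_force'])
c=cam('wrist'); np.save('w2.npy',c,allow_pickle=True); print(c['t'],c['rotation'])
H=np.array([581,28.3]); f=c['frame'].copy(); psi=np.radians(14)
def mark(P,col):
    for p in proj(c,P): cv2.circle(f,tuple(int(round(x)) for x in p),2,col,-1)
for a in (22,-22): 
    t=psi+np.radians(a); u=np.array([np.cos(t),np.sin(t)])
    mark([[*(H+44*u),31],[*(H+52*u),31]],(0,255,0)); mark([[*(H+64*u),32]],(255,0,0))
e=o['eef_pos'];y=o['tool_rot'][2];T=[e[0]+70.8*np.cos(y),e[1]+70.8*np.sin(y),e[2]-45.6]; mark([T],(255,255,0)); print(T)
c['frame']=f; save(c,'w2.png',1.4)
```

```text
7.75 [545.30142471  34.11425069  98.58736002] [-3.14155395e+00 -4.52039717e-05 -1.42070197e-01] [ 0.39250366 -0.17338087 -0.38859265]
[616.05753008  24.38653103 253.34266479] [ 2.87837913e+00 -1.25888321e-04 -1.71197527e+00]
[np.float64(615.3881141996013), np.float64(24.089483563088827), np.float64(52.987360015482885)]
```

View pics/w2.png

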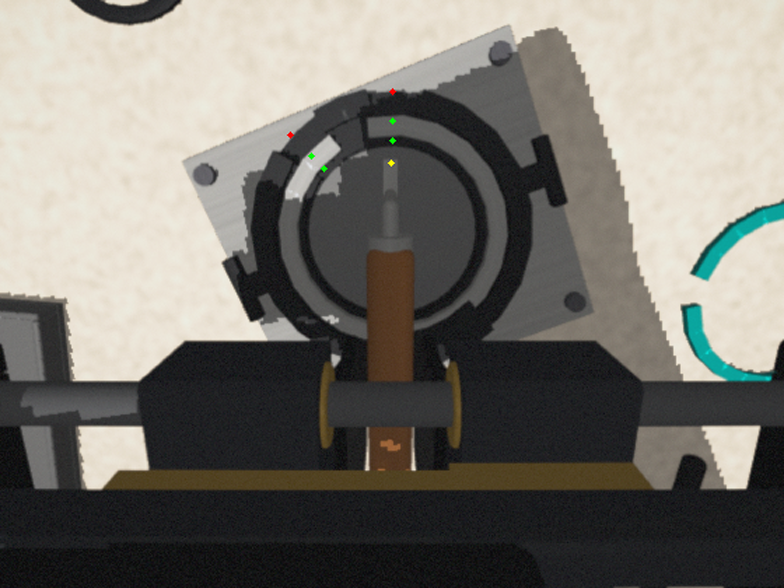

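Run:
```python
from h import *
c=np.load('w2.npy',allow_pickle=True).item(); f=c['frame'][50:190,150:350].astype(float)
f=255*(f/255)**0.5
cv2.imwrite('pics/w2c.png',cv2.resize(np.clip(f*1.2-30,0,255).astype(np.uint8)[:,:,::-1],None,fx=4,fy=4,interpolation=cv2.INTER_CUBIC))
```

```text
(no output)
```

View pics/w2c.png

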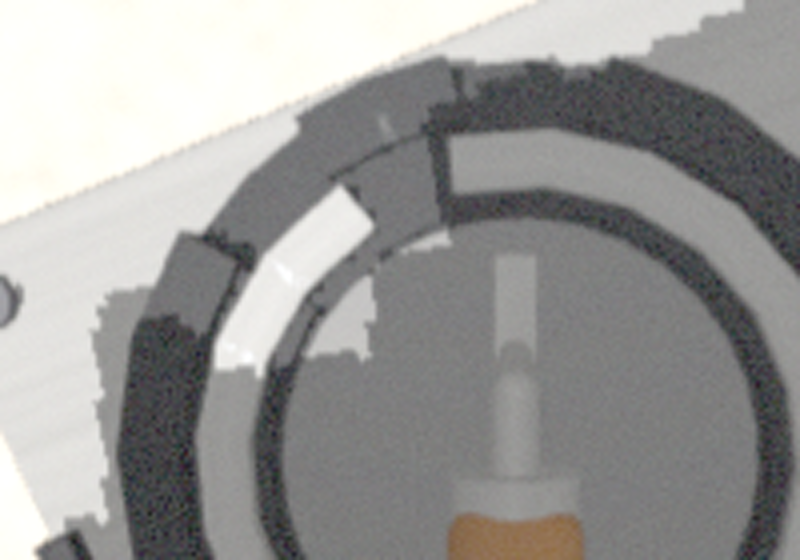

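Run:
```python
from h import *
c=np.load('w2.npy',allow_pickle=True).item()
H=np.array([581,28.3])
def A(n,pts,z):
    w=onz(c,np.array(pts)/4.+[150,50],z)[:,:2]-H; print(n,[(round(np.hypot(*q),1),round(np.degrees(np.arctan2(q[1],q[0])),1)) for q in w])
A('ends (in/out) B',[(452,195),(445,135)],31); A('ends A',[(375,225),(340,188)],31)
A('notchB outer edges',[(455,62),(613,62)],32); A('notchA',[(185,232),(300,115)],32); A('A inner edge dark',[(250,260)],32)
A('notchB r54',[(432,130)],32)
# bore & ring inner circle pts
A('ring inner',[(735,360),(265,400),(545,188),(640,215)],31); A('ring outer',[(215,370),(560,128),(745,205)],31)
```

```text
ends (in/out) B [(np.float64(45.8), np.float64(5.1)), (np.float64(54.5), np.float64(4.0))]
ends A [(np.float64(45.9), np.float64(21.0)), (np.float64(53.3), np.float64(23.1))]
notchB outer edges [(np.float64(64.2), np.float64(0.6)), (np.float64(65.0), np.float64(-20.4))]
notchA [(np.float64(64.7), np.float64(44.7)), (np.float64(65.1), np.float64(22.5))]
A inner edge dark [(np.float64(54.4), np.float64(42.0))]
notchB r54 [(np.float64(55.5), np.float64(5.8))]
ring inner [(np.float64(39.2), np.float64(-68.0)), (np.float64(42.7), np.float64(63.6)), (np.float64(45.7), np.float64(-12.9)), (np.float64(45.5), np.float64(-32.0))]
ring outer [(np.float64(51.5), np.float64(61.3)), (np.float64(54.6), np.float64(-14.4)), (np.float64(55.2), np.float64(-46.8))]
```

Request:
move_arm:
  moves: "1 0 0.03 0 0.18; 1 0 0 0.15 0; 1 0 0 0.15 0; 1 0 0 0.15 0; 1 0 0 0.1 0; 1 0 0 0.05 0; 1 0 0 0.02 0; 1 0 0 0.01 0; 1 0 0 0 0; 1 0 0 0 0"

```text
time: 9.05
eef_pos: [545.2, 32.6, 67.2]
tool_rot: [-3.142, -0.0, -0.158]
ft_force: [-0.0, 0.3, -1.1]
finger_gap: 0.154
grasp_force: 40.0
```

Request:
move_arm:
  moves: "1 0.05 0 0 0; 1 0.05 0 0 0; 1 0.04 0 0 0; 1 0.02 0 0 0; 1 0.02 0 0 0; 1 0.01 0 0 0; 1 0.01 0 0 0; 1 0.01 0 0 0; 1 0.01 0 0 0; 1 0.01 0 0 0"

```text
time: 10.3
eef_pos: [555.3, 31.0, 66.8]
tool_rot: [3.141, 0.002, -0.158]
ft_force: [-6.3, 0.1, 2.5]
finger_gap: 0.154
grasp_force: 40.0
```

Request:
move_arm:
  moves: "1 -0.25 0 0 0; 1 0 0 -0.6 0; 1 0.23 0.516 0 -0.8; 1 0 0 0 -1; 1 0 0 0 -1; 1 0 0 0 -1; 1 0 0 0 -1; 1 0 0 0 -1; 1 0 0 0 -1; 1 0 0 0 -1"

```text
time: 11.55
eef_pos: [551.4, 5.5, 97.3]
tool_rot: [3.141, -0.001, 0.526]
ft_force: [-0.4, 0.1, -1.5]
finger_gap: 0.158
grasp_force: 40.0
```

Request:
move_arm:
  moves: "1 0 0 0 -1; 1 0 0 0 0; 1 0 0 0 0; 1 0 0 0 0; 1 0 0 0 0; 1 0 0 0 0; 1 0 0 0 0; 1 0 0 0 0; 1 0 0 0 0; 1 0 0 0 0"

```text
time: 12.8
eef_pos: [551.4, 5.5, 97.1]
tool_rot: [-3.142, -0.0, 0.61]
ft_force: [0.9, 0.0, -0.8]
finger_gap: 0.157
grasp_force: 40.0
```

Run:
```python
from h import *
o=env.get_obs(); print(o['time'],o['eef_pos'],o['tool_rot'],o['ft_force'])
c=cam('wrist'); np.save('w3.npy',c,allow_pickle=True)
e=o['eef_pos'];y=o['tool_rot'][2];T=[e[0]+70.8*np.cos(y),e[1]+70.8*np.sin(y),e[2]-45.6]; print(T,proj(c,[T]))
f=255*(c['frame'][50:190,180:380].astype(float)/255)**0.5
cv2.imwrite('pics/w3c.png',cv2.resize(np.clip(f*1.2-30,0,255).astype(np.uint8)[:,:,::-1],None,fx=4,fy=4,interpolation=cv2.INTER_CUBIC))
```

```text
12.8 [551.37850349   5.5340435   97.06350975] [-3.14153463e+00 -3.48828953e-05  6.10212044e-01] [ 0.9366603   0.02346058 -0.82391462]
[np.float64(609.4009815422892), np.float64(46.10536392508168), np.float64(51.46350975260274)] [[278.18882121 115.81237816]]
```

View pics/w3c.png

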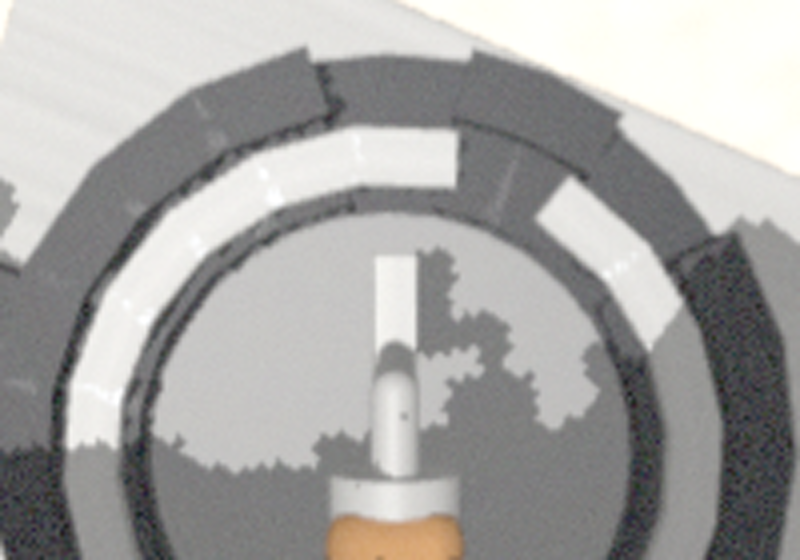

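Request:
move_arm:
  moves: "1 0 0 0.2 0; 1 0 0 0.2 0; 1 0 0 0.1 0; 1 0 0 0.06 0; 1 0 0 0.045 0; 1 0 0 0 0; 1 0.05 0 0 0; 1 0.05 0 0 0; 1 0.03 0 0 0; 1 0.03 0 0 0"

```text
time: 14.1
eef_pos: [558.1, 10.2, 66.9]
tool_rot: [-3.142, -0.0, 0.61]
ft_force: [-0.2, 0.4, -0.0]
finger_gap: 0.156
grasp_force: 40.0
```

Request:
move_arm:
  moves: "1 0.03 0 0 0; 1 0.02 0 0 0; 1 0.02 0 0 0; 1 0.02 0 0 0; 1 0.02 0 0 0; 1 0.02 0 0 0; 1 0 0 0 0; 1 0 0 0 0; 1 0 0 0 0; 1 0 0 0 0"

```text
time: 15.35
eef_pos: [563.2, 13.7, 66.8]
tool_rot: [-3.142, 0.0, 0.61]
ft_force: [0.3, 1.2, -0.1]
finger_gap: 0.153
grasp_force: 40.0
```

Request:
move_arm:
  moves: "1 0.03 0 0 0; 1 0.03 0 0 0; 1 0.02 0 0 0; 1 0.02 0 0 0; 1 0.01 0 0 0; 1 0.01 0 0 0; 1 0.01 0 0 0; 1 0.01 0 0 0; 1 0 0 0 0; 1 0 0 0 0"

```text
time: 16.6
eef_pos: [569.0, 17.8, 66.8]
tool_rot: [-3.142, 0.0, 0.61]
ft_force: [0.2, 0.3, 0.7]
finger_gap: 0.152
grasp_force: 40.0
```

Request:
move_arm:
  moves: "1 0.02 0 0 0; 1 0 0 -0.03 0; 1 0 0 -0.03 0; 1 0 0 -0.03 0; 1 0 0 -0.03 0; 1 0 0 -0.04 0; 1 0 0 -0.04 0; 1 0 0 -0.05 0; 1 0 0 -0.05 0; 1 0 0 0 0"

```text
time: 17.85
eef_pos: [570.0, 18.4, 82.1]
tool_rot: [3.141, -0.0, 0.61]
ft_force: [0.4, -0.3, -0.7]
finger_gap: 0.155
grasp_force: 40.0
```

Run:
```python
from h import *
o=env.get_obs(); print(o['time'],o['eef_pos'],o['tool_rot'],o['ft_force'],o['wrist_torque'])
c=cam('wrist'); np.save('w4.npy',c,allow_pickle=True); s=cam('scene'); np.save('s4.npy',s,allow_pickle=True)
def en(f,z): f=255*(f.astype(float)/255)**0.5; return cv2.resize(np.clip(f*1.2-30,0,255).astype(np.uint8)[:,:,::-1],None,fx=z,fy=z,interpolation=cv2.INTER_CUBIC)
a=en(c['frame'][30:190,180:380],2.4); b=en(s['frame'][170:270,230:360],2.4)
im=np.zeros((max(len(a),len(b)),a.shape[1]+b.shape[1],3),np.uint8); im[:len(a),:a.shape[1]]=a; im[:len(b),a.shape[1]:]=b; cv2.imwrite('pics/x4.png',im)
```

```text
17.85 [570.00968022  18.40170426  82.08300841] [ 3.14135059e+00 -3.94570611e-04  6.10134159e-01] [ 0.35420395 -0.30438129 -0.69336435] [0.01121316 0.05094175 0.05307395]
```

View pics/x4.png

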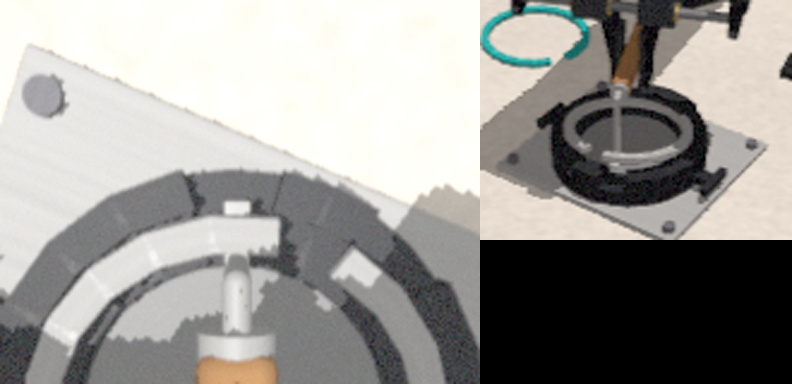

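Request:
move_arm:
  moves: "1 0.04 0 0 0; 1 0.05 0 0 0; 1 0.05 0 0 0; 1 0.05 0 0 0; 1 0.05 0 0 0; 1 0.05 0 0 0; 1 0.05 0 0 0; 1 0.05 0 0 0; 1 0.05 0 0 0; 1 0.05 0 0 0"

```text
time: 19.2
eef_pos: [590.0, 32.5, 81.8]
tool_rot: [-3.142, -0.0, 0.61]
ft_force: [0.6, -0.2, -0.8]
finger_gap: 0.156
grasp_force: 40.0
```

```bash
cat > look.py <<'E'
from h import *
import sys
n=sys.argv[1]
o=env.get_obs(); print(o['time'],o['eef_pos'],o['tool_rot'],o['ft_force'],o['wrist_torque'])
c=cam('wrist'); np.save(f'w{n}.npy',c,allow_pickle=True); s=cam('scene'); np.save(f's{n}.npy',s,allow_pickle=True)
def en(f,z): f=255*(f.astype(float)/255)**0.5; return cv2.resize(np.clip(f*1.2-30,0,255).astype(np.uint8)[:,:,::-1],None,fx=z,fy=z,interpolation=cv2.INTER_CUBIC)
a=en(c['frame'][0:220,150:400],1.8); b=en(s['frame'][180:280,240:350],3)
im=np.zeros((max(len(a),len(b)),a.shape[1]+b.shape[1],3),np.uint8); im[:len(a),:a.shape[1]]=a; im[:len(b),a.shape[1]:]=b; cv2.imwrite(f'pics/x{n}.png',im)
E
python3 look.py 5
```

```text
19.2 [590.04561222  32.50284442  81.82708214] [-3.14157449e+00 -2.91815225e-05  6.10141384e-01] [ 0.59316816 -0.16738153 -0.80113691] [-0.07005603  0.05853657 -0.00508338]
```

View pics/x5.png

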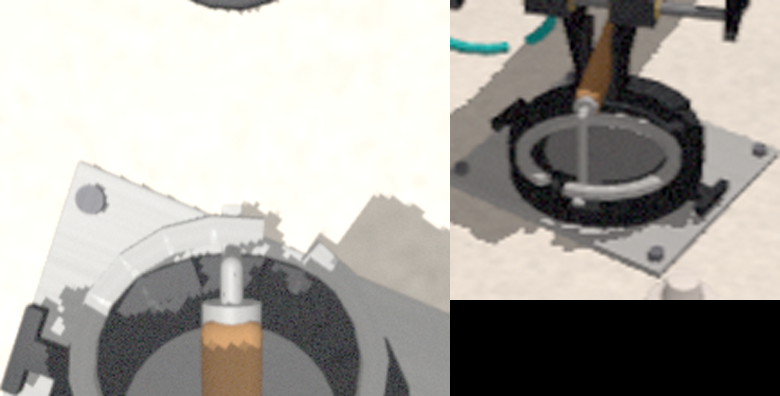

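Request:
move_arm:
  moves: "1 0 0 0.03 0; 1 0 0 0.03 0; 1 0 0 0.03 0; 1 0 0 0.04 0; 1 0 0 0.04 0; 1 0 0 0.04 0; 1 0 0 0.04 0; 1 0 0 0.04 0; 1 0 0 0 0; 1 -0.02 0 0 0"

```text
time: 20.55
eef_pos: [589.1, 31.9, 67.4]
tool_rot: [-3.142, -0.0, 0.61]
ft_force: [-0.4, 0.3, -0.3]
finger_gap: 0.156
grasp_force: 40.0
```

Request:
move_arm:
  moves: "1 -0.05 0 0 0; 1 -0.1 0 0 0; 1 -0.15 0 0 0; 1 -0.2 0 0 0; 1 -0.2 0 0 0; 1 -0.15 0 0 0; 1 0 0 0 0; 1 0 0 -0.3 0; 1 0 0 -0.6 0; 1 0 0 -0.9 0"

```text
time: 21.8
eef_pos: [553.8, 7.9, 158.4]
tool_rot: [-3.14, 0.001, 0.611]
ft_force: [-0.0, 0.9, 0.5]
finger_gap: 0.153
grasp_force: 40.0
```

Run:
```python
from h import *
o=env.get_obs(); print(o['time'],o['eef_pos'],o['tool_rot'],o['ft_force'])
c=cam('wrist'); np.save('w6.npy',c,allow_pickle=True); t=cam('top'); np.save('t6.npy',t,allow_pickle=True); s=cam('scene'); np.save('s6.npy',s,allow_pickle=True)
E=o['eef_pos']; print('stand yaw rel', -0.1595)
# plan back to the stand
y=o['tool_rot'][2]; d=np.array([511.9,-303.8])-E[:2]; R=np.array([[np.cos(y),np.sin(y)],[np.sin(y),-np.cos(y)]]); print('delta',d,'tool',R@d/50,'turn units',-np.degrees(-0.1595-y)/5)
```

```text
21.8 [553.84449561   7.93167179 158.38735043] [-3.14032779e+00  8.53977254e-04  6.10913467e-01] [-0.02757164  0.87327219  0.52904626]
stand yaw rel -0.1595
delta [ -41.94449561 -311.73167179] tool [-4.26344031  4.62573962] turn units 8.828288025387685
```

Request:
move_arm:
  moves: "1 -0.533 0.578 -0.02 0; 1 -0.533 0.578 0 0; 1 -0.533 0.578 0 0; 1 -0.533 0.578 0 0; 1 -0.533 0.578 0 0; 1 -0.533 0.578 0 0; 1 -0.533 0.578 0 0; 1 -0.533 0.578 0 0; 1 0 0 0 1; 1 0 0 0 1"

```text
time: 23.2
eef_pos: [511.6, -304.4, 157.6]
tool_rot: [-3.14, 0.0, 0.432]
ft_force: [-0.8, 0.3, -1.0]
finger_gap: 0.152
grasp_force: 40.0
```

Request:
move_arm:
  moves: "1 0 0 0 1; 1 0 0 0 1; 1 0 0 0 1; 1 0 0 0 1; 1 0 0 0 1; 1 0 0 0 1; 1 0 0 0 0.83; 1 0 0 0 0; 1 0 0 0 0; 1 0 0 0 0"

```text
time: 24.45
eef_pos: [512.0, -304.1, 158.2]
tool_rot: [-3.141, 0.0, -0.159]
ft_force: [0.3, -0.5, -0.2]
finger_gap: 0.159
grasp_force: 40.0
```

```bash
python3 - <<'E'
from h import *
# where does the ring lie: compare w6 (hand above) : look for bright ring band around
E
python3 - <<'E'
from h import *
o=env.get_obs(); print(o['time'],o['eef_pos'],o['tool_rot'],o['ft_force'])
t=cam('top'); np.save('t7.npy',t,allow_pickle=True); s=cam('scene'); np.save('s7.npy',s,allow_pickle=True)
# ring pixels in top: bright, over dark housing/plate. difference with first top image
t0=np.load('top.npy',allow_pickle=True).item()
d=np.abs(t['frame'].astype(int)-t0['frame']).max(2)[165:260,215:310]; 
f=t['frame'][165:260,215:310].max(2)
print('noise',np.median(d)); 
h=np.hstack([t0['frame'][165:260,215:310],t['frame'][165:260,215:310]]); cv2.imwrite('pics/t7.png',cv2.resize(np.clip(255*(h/255.)**.6,0,255).astype(np.uint8)[:,:,::-1],None,fx=4.2,fy=4.2,interpolation=cv2.INTER_CUBIC))
from scipy import ndimage
for th in (75,90,110):
  lab,n=ndimage.label(f>th)
  print(th,[(i,int((lab==i).sum()),np.round(ndimage.center_of_mass(lab==i)[::-1],1).tolist()) for i in range(1,n+1) if (lab==i).sum()>25])
E
```

```text
24.45 [ 511.9910043  -304.05648324  158.21210877] [-3.14140429e+00  1.86395518e-04 -1.59367012e-01] [ 0.32081209 -0.46044275 -0.20133404]
noise 27.0
75 [(1, 7891, [46.8, 47.3])]
90 [(1, 7780, [46.8, 47.4])]
110 [(1, 7635, [46.9, 47.5])]
```

Request:
move_arm:
  moves: "1 0 0 0.6 0; 1 0 0 0.6 0; 1 0 0 0.3 0; 1 0 0 0.2 0; 1 0 0 0.1 0; 1 0 0 0.05 0; 1 0 0 0.02 0; 1 0 0 0.016 0; 1 0 0 0 0; 1 0 0 0 0"

```text
time: 25.8
eef_pos: [512.1, -304.2, 64.2]
tool_rot: [3.142, -0.0, -0.16]
ft_force: [-0.4, 0.0, -0.2]
finger_gap: 0.155
grasp_force: 40.0
```

Request:
move_arm:
  moves: "1 0 0 0.008 0; 1 0 0 0 0; 0.6 0 0 0 0; 0.6 0 0 0 0; 0.6 0 0 0 0; 0.6 0 0 0 0; 0.6 0 0 0 0; 0.6 0 0 0 0; 0.6 0 0 0 0; 0.6 0 0 0 0"

```text
time: 27.05
eef_pos: [512.0, -304.2, 63.6]
tool_rot: [-3.142, 0.0, -0.16]
ft_force: [0.2, 0.8, -0.4]
finger_gap: 0.4
grasp_force: 0.0
```

Run:
```python
from h import *
o=env.get_obs(); print(o['time'],o['eef_pos'])
t0=np.load('top.npy',allow_pickle=True).item(); t=np.load('t7.npy',allow_pickle=True).item()
f=t['frame'][165:260,215:310]; g=f.max(2)
# dark pixels = rim; ring centre search: rim outside visible? print local profile along 35deg ray from H at z=34
H=np.array([582,27.5]);
import math
for a in (35,20,5,-10,-25,-9,60,80,-60,100,-90):
    r=np.arange(24,84,3.); u=np.array([math.cos(math.radians(a)),math.sin(math.radians(a))])
    P=np.c_[H+r[:,None]*u,np.full(len(r),34.)]; p=proj(t,P); v=ndv=cv2.remap(t['frame'],p[:,0].astype(np.float32).reshape(-1,1),p[:,1].astype(np.float32).reshape(-1,1),cv2.INTER_LINEAR).reshape(-1,3).max(1); print(a,v.tolist())
```

```text
27.05 [ 511.99429665 -304.15914462   63.60681742]
35 [118, 118, 117, 118, 111, 74, 51, 50, 50, 50, 49, 49, 65, 147, 141, 93, 141, 159, 180, 207]
20 [117, 117, 118, 117, 106, 60, 49, 49, 49, 45, 43, 48, 49, 122, 197, 211, 214, 214, 210, 210]
5 [118, 118, 116, 116, 98, 60, 49, 47, 47, 45, 43, 48, 48, 94, 158, 160, 174, 210, 215, 215]
-10 [117, 117, 117, 116, 108, 61, 45, 48, 49, 49, 51, 110, 156, 159, 153, 160, 197, 214, 215, 213]
-25 [117, 118, 117, 117, 99, 50, 48, 52, 78, 139, 159, 146, 91, 99, 154, 158, 158, 158, 164, 184]
-9 [117, 117, 117, 116, 107, 61, 46, 48, 49, 50, 51, 93, 145, 160, 155, 171, 205, 215, 215, 214]
60 [118, 118, 118, 118, 114, 83, 52, 50, 50, 47, 44, 49, 51, 60, 101, 151, 164, 163, 161, 160]
80 [119, 118, 118, 118, 118, 96, 59, 57, 53, 52, 45, 57, 111, 159, 164, 162, 159, 159, 160, 161]
-60 [119, 117, 127, 148, 160, 143, 93, 56, 49, 45, 45, 49, 52, 75, 141, 161, 162, 162, 162, 163]
100 [118, 119, 119, 118, 119, 94, 46, 49, 73, 132, 161, 152, 104, 57, 89, 98, 90, 65, 44, 58]
-90 [152, 168, 150, 108, 101, 85, 57, 53, 53, 50, 48, 48, 49, 66, 133, 162, 162, 142, 78, 74]
```

Request:
move_arm:
  moves: "0.6 0 0 -0.87 0; 0.6 0 0 -0.87 0; 0.6 -0.01 -0.97 0 0; 0.6 -0.01 -0.97 0 0; 0.6 -0.01 -0.97 0 0; 0.6 -0.01 -0.97 0 0; 0.6 -0.01 -0.97 0 0; 0.6 -0.01 -0.97 0 0; 0.6 -0.02 -0.98 0 0; 0.6 -0.02 -0.98 0 0"

```text
time: 28.3
eef_pos: [569.3, 82.1, 150.8]
tool_rot: [3.142, -0.0, -0.161]
ft_force: [0.2, 0.2, 0.1]
finger_gap: 0.395
grasp_force: 0.0
```

Request:
move_arm:
  moves: "0.6 0 0 0 1; 0.6 0 0 0 1; 0.6 0 0 0 1; 0.6 0 0 0 1; 0.6 0 0 0 1; 0.6 0 0 0 1; 0.6 0 0 0 1; 0.6 0 0 0 1; 0.6 0 0 0 1; 0.6 0 0 0 0.2"

```text
time: 29.55
eef_pos: [568.1, 80.3, 147.3]
tool_rot: [3.134, 0.002, -0.902]
ft_force: [-0.4, 0.2, 0.4]
finger_gap: 0.402
grasp_force: 0.0
```

Run:
```python
from h import *
o=env.get_obs(); print(o['time'],o['eef_pos'],o['tool_rot'],o['joint_pos'].round(2),o['finger_gap'])
c=cam('wrist'); np.save('w8.npy',c,allow_pickle=True); s=cam('scene'); np.save('s8.npy',s,allow_pickle=True); t0=np.load('top.npy',allow_pickle=True).item()
print('cone base',onz(t0,[[184,150]],0),'tip',onz(t0,[[237/1.4,188/1.4]],150),'jar',onz(t0,[[376/1.4,180/1.4]],30))
for a in range(-1,1): pass
H=np.array([582.3,27]); print('H px',proj(c,[[*H,32]]))
f=c['frame']; en=lambda f,z: cv2.resize(np.clip(255*(f/255.)**.6,0,255).astype(np.uint8)[:,:,::-1],None,fx=z,fy=z,interpolation=cv2.INTER_CUBIC)
a=en(f[0:260,110:450],1.55); b=en(s['frame'][185:275,250:340],2.9); im=np.zeros((max(len(a),len(b)),a.shape[1]+b.shape[1],3),np.uint8); im[:len(a),:a.shape[1]]=a; im[:len(b),a.shape[1]:]=b; cv2.imwrite('pics/x8.png',im); print(im.shape)
```

```text
29.55 [568.06546132  80.33986005 147.27566724] [ 3.13404537e+00  1.56126573e-03 -9.01768245e-01] [-0.38  0.24  0.18  1.76 -0.05  1.15 -2.65] 0.40183924518259884
cone base [[737.40271433 242.35320708   0.        ]] tip [[742.55746967 251.28429059 150.        ]] jar [[794.08088386  19.93501149  30.        ]]
H px [[306.47369128 141.7267796 ]]
(403, 788, 3)
```

View pics/x8.png

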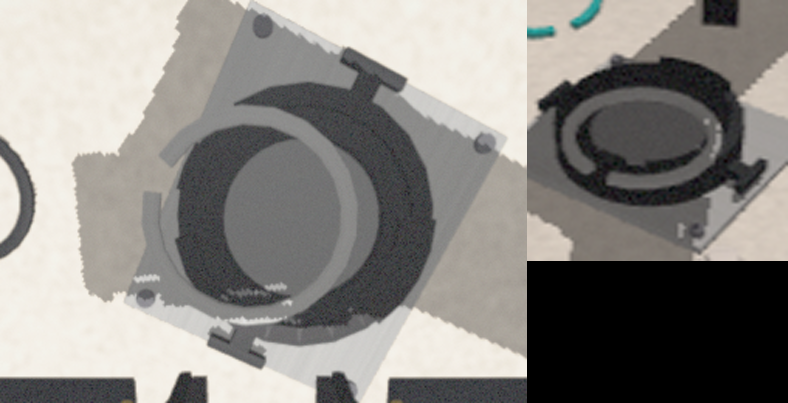

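Run:
```python
from h import *
from scipy.optimize import least_squares
c=np.load('w8.npy',allow_pickle=True).item()
out=np.array([(145,215),(255,106),(245,321),(357,215),(170,283),(330,152),(330,280)]); inn=np.array([(161,215),(253,124),(248,305),(340,215),(316,265)])
u=np.array([np.cos(np.radians(38)),np.sin(np.radians(38))])
def pts(p,q):
    z=np.full(len(p),35.)
    for _ in range(4):
        w=np.array([onz(c,[a/1.55+[110,0]],zz)[0] for a,zz in zip(p.astype(float),z)]); z=34.5+0.08*((w[:,:2]-q)@u)
    return w[:,:2]
def res(q): return np.r_[np.hypot(*(pts(out,q)-q).T)-52,np.hypot(*(pts(inn,q)-q).T)-44]
r=least_squares(res,[598,40],diff_step=1e-3); q=r.x; print(q,res(q).round(1))
for n,p in (('A',(152,193)),('B',(168,160))):
    w=pts(np.array([p]),q)[0]-q; print(n,np.hypot(*w),np.degrees(np.arctan2(w[1],w[0])))
H=np.array([582.3,27]); print('shift',q-H)
for al in (50,58,65):
    a=np.radians(al); P=q+48*np.array([np.cos(a),np.sin(a)]); print(al,P,'r from H',np.hypot(*(P-H)),'inner r',np.hypot(*(q+44*np.array([np.cos(a),np.sin(a)])-H)), proj(c,[[*P,38]])*1.55-[170.5,0])
rim=np.array([(178,210),(434,220),(310,82),(300,345)]); w=pts(rim,q)-H; print('rim',np.hypot(*w.T))
```

```text
[604.07408567  42.93492306] [-1.4 -0.5  0.3  1.2 -0.9 -2.4 -0.5 -1.  -0.5 -0.2  0.7 -3.2]
A 48.21828908607229 23.8979751274157
B 47.12139236738352 3.15073231010515
shift [21.77408567 15.93492306]
50 [634.92789094  79.70505633] r from H 74.48166127910574 inner r 70.49747579143117 [[153.7311309 238.6961824]]
58 [629.51021036  83.64123167] r from H 73.736239985173 inner r 69.77547117861484 [[158.07918767 251.88932012]]
65 [624.35976224  86.43769683] r from H 72.81389568135977 inner r 68.88186144102488 [[163.28161526 262.78613808]]
rim [61.90496632 66.03510026 63.21665411 64.97837874]
```

Request:
move_arm:
  moves: "0.6 0 0 0 -1; 0.6 0 0 0 -1; 0.6 0 0 0 -1; 0.6 0 0 0 -1; 0.6 0 0 0 -0.3; 0.6 0 0 0 0; 0.6 0 0 0 0; 0.6 0 0 0 0; 0.6 0 0 0 0; 0.6 0 0 0 0"

```text
time: 30.9
eef_pos: [568.1, 80.0, 147.2]
tool_rot: [3.135, 0.004, -0.526]
ft_force: [0.7, 0.7, -0.3]
finger_gap: 0.402
grasp_force: 0.0
```

Request:
move_arm:
  moves: "0.6 0.5 -0.34 0 0; 0.6 0.49 -0.34 0 0; 0.6 0 0 0.5 0; 0.6 0 0 0.5 0; 0.6 0 0 0.4 0; 0.6 0 0 0.3 0; 0.6 0 0 0.2 0; 0.6 0 0 0.1 0; 0.6 0 0 0.05 0; 0.6 0 0 0 0"

```text
time: 32.15
eef_pos: [627.5, 84.3, 44.6]
tool_rot: [3.136, 0.004, -0.526]
ft_force: [0.2, -0.5, 0.5]
finger_gap: 0.402
grasp_force: 0.0
```

Run:
```python
from h import *
o=env.get_obs(); print(o['time'],o['eef_pos'],o['tool_rot'],o['ft_force'],o['finger_gap'])
```

```text
32.15 [627.53947702  84.26144311  44.61741032] [ 3.13567578  0.00413048 -0.52590367] [ 0.15904727 -0.49570662  0.47952954] 0.4019241558836364
```

Request:
move_arm:
  moves: "0.6 0 0 0.04 0; 0.6 0 0 0.03 0; 0.6 0 0 0 0; 1 0 0 0 0; 1 0 0 0 0; 1 0 0 0 0; 1 0 0 0 0; 1 0 0 0 0; 1 0 0 0 0; 1 0 0 0 0"
  grip_force: 45

```text
time: 33.4
eef_pos: [627.3, 84.2, 40.8]
tool_rot: [3.135, 0.004, -0.526]
ft_force: [0.1, 0.3, 0.4]
finger_gap: 0.079
grasp_force: 44.4
```

Request:
move_arm:
  moves: "1 0 0 0 0; 1 0 0 0 0; 1 0 0 -0.02 0; 1 0 0 -0.04 0; 1 0 0 -0.06 0; 1 0 0 -0.1 0; 1 0 0 -0.2 0; 1 0 0 -0.2 0; 1 0 0 -0.2 0; 1 0 0 -0.1 0"

```text
time: 34.65
eef_pos: [628.0, 84.4, 87.9]
tool_rot: [3.136, 0.004, -0.526]
ft_force: [-0.3, 0.0, -1.4]
finger_gap: 0.08
grasp_force: 44.4
```

Run:
```python
from h import *
o=env.get_obs(); print(o['time'],o['eef_pos'],o['tool_rot'],o['ft_force'],o['finger_gap'],o['wrist_torque'])
c=cam('wrist'); np.save('w9.npy',c,allow_pickle=True); s=cam('scene'); np.save('s9.npy',s,allow_pickle=True)
# predicted ring (flat, at tip z) outline in wrist: sample brightness on band vs inside
e=o['eef_pos'];y=o['tool_rot'][2]; rad=np.array([-np.sin(y),np.cos(y)]); q=e[:2]-48*rad
for z in (e[2]-8,):
  for name,cc in (('wrist',c),('scene',s)):
    for R in (30,40,44,46,48,50,52,56):
        a=np.radians(np.arange(0,360,20)); P=np.c_[q[0]+R*np.cos(a),q[1]+R*np.sin(a),np.full(18,z)]; p=proj(cc,P)
        print(name,R,[int(cc['frame'][int(v),int(u)].max()) if 0<=u<560 and 0<=v<420 else -1 for u,v in p])
```

```text
34.65 [628.01336113  84.40524164  87.89246852] [ 3.13611093  0.00362383 -0.52590048] [-0.34646166  0.01713787 -1.38616699] 0.08049150060608305 [ 0.13975303 -0.00560439 -0.00216749]
wrist 30 [66, 60, 28, 31, 34, 37, 34, 32, 33, 39, 35, 35, 64, 65, 65, 66, 64, 69]
wrist 40 [24, 25, 30, 32, 52, 98, 34, 39, 34, 37, 33, 33, 32, 18, 21, 64, 61, 31]
wrist 44 [87, 31, 86, 27, 56, 29, 30, 83, 81, 38, 33, 57, 65, 62, 65, 66, 84, 89]
wrist 46 [92, 29, 91, 87, 53, 29, 37, 78, 80, 32, 35, 57, 80, 87, 89, 91, 89, 92]
wrist 48 [89, 29, 91, 93, 55, 31, 77, 81, 80, 56, 33, 56, 90, 89, 90, 93, 88, 89]
wrist 50 [90, 31, 87, 89, 53, 28, 79, 78, 81, 83, 78, 55, 87, 91, 90, 88, 89, 93]
wrist 52 [63, 90, 77, 54, 59, 33, 80, 80, 80, 84, 90, 53, 86, 88, 89, 67, 38, 49]
wrist 56 [93, 91, 91, 36, 57, 74, 81, 27, 31, 82, 131, 57, 26, 23, 24, 15, 32, 24]
scene 30 [11, 38, 13, 5, 2, 9, 4, 7, 17, 31, 34, 38, 33, 37, 179, 67, 11, 13]
scene 40 [8, 44, 10, 6, 3, 3, 1, 4, 15, 33, 35, 34, 33, 51, 165, 193, 73, 5]
scene 44 [58, 54, 4, 6, 12, 9, 9, 7, 15, 36, 32, 34, 34, 12, 59, 101, 152, 44]
scene 46 [58, 45, 20, 8, 35, 3, 8, 10, 17, 35, 33, 34, 34, 14, 53, 54, 55, 56]
scene 48 [60, 51, 62, 8, 38, 7, 6, 12, 17, 34, 33, 35, 20, 11, 53, 56, 55, 55]
scene 50 [59, 43, 62, 5, 61, 6, 7, 6, 16, 36, 35, 35, 20, 28, 56, 55, 57, 56]
scene 52 [55, 43, 62, 10, 64, 6, 8, 8, 14, 33, 35, 35, 15, 77, 55, 56, 124, 52]
scene 56 [15, 37, 47, 6, 41, 10, 6, 6, 18, 35, 35, 35, 14, 166, 180, 194, 198, 15]
```

Request:
move_arm:
  moves: "1 0 0 -0.1 -0.5; 1 0 0 -0.2 -1; 1 0 0 -0.2 -1; 1 0 0 -0.1 -1; 1 0 0 0 -1; 1 0 0 0 -1; 1 0 0 0 -0.53; 1 -0.05 -0.1 0 0; 1 -0.15 -0.3 0 0; 1 -0.25 -0.5 0 0"

```text
time: 36.0
eef_pos: [604.7, 130.1, 116.6]
tool_rot: [3.138, 0.007, -0.002]
ft_force: [0.7, 0.5, -0.5]
finger_gap: 0.079
grasp_force: 44.4
```

Request:
move_arm:
  moves: "1 -0.3 -0.62 0 0; 1 -0.35 -0.75 0 0; 1 -0.35 -0.75 0 0; 1 -0.35 -0.75 0 0; 1 -0.3 -0.65 0 0; 1 -0.26 -0.55 0 0; 1 -0.15 -0.34 0 0; 1 -0.05 -0.1 0 0; 1 0 0 0 0; 1 0 0 0 0"

```text
time: 37.25
eef_pos: [500.5, 353.5, 116.8]
tool_rot: [3.138, 0.007, -0.002]
ft_force: [-0.1, 0.5, -0.3]
finger_gap: 0.085
grasp_force: 44.4
```

Run:
```python
from h import *
o=env.get_obs(); print(o['time'],o['eef_pos'],o['tool_rot'],o['ft_force'],o['finger_gap'],o['wrist_torque'])
t=cam('top'); np.save('t10.npy',t,allow_pickle=True)
m=cv2.inRange(t['frame'],(40,40,40),(110,110,110))
c=cam('wrist'); np.save('w10.npy',c,allow_pickle=True)
# ring band radial profile vs azimuth in wrist view: contrast ring vs tray; report mean brightness
e=o['eef_pos'];y=o['tool_rot'][2]; q=e[:2]-48*np.array([-np.sin(y),np.cos(y)])
for a in (180,210,240,270,300,330,0):
    for z in (e[2]-5,):
        R=np.arange(34,64,2.); u=np.array([np.cos(np.radians(a)),np.sin(np.radians(a))]); p=proj(c,np.c_[q+R[:,None]*u,np.full(len(R),z)])
        print(a,[int(c['frame'][int(round(v)),int(round(uu))].max()) if 0<=uu<559 and 0<=v<419 else -1 for uu,v in p])
```

```text
37.25 [500.54237456 353.5298149  116.7920218 ] [ 3.13780988e+00  6.77557862e-03 -1.66326427e-03] [-0.06904904  0.53548811 -0.30120296] 0.08509103325675353 [ 0.09027898  0.00781371 -0.00050891]
180 [31, 34, 34, 84, 83, 80, 82, 82, 80, 21, 33, 26, 32, 28, 25]
210 [32, 33, 33, 36, 36, 37, 79, 84, 81, 80, 77, 82, 77, 28, 26]
240 [32, 37, 33, 35, 45, 51, 52, 89, 89, 130, 235, 214, 149, 127, 131]
270 [130, 127, 129, 132, 61, 77, 87, 87, 88, 118, 128, 124, 122, 123, 128]
300 [91, 132, 124, 132, 108, 80, 90, 87, 88, 120, 130, 131, 126, 126, 130]
330 [66, 64, 64, 65, 63, 71, 89, 94, 88, 71, 63, 66, 64, 60, 46]
0 [66, 63, 64, 63, 62, 66, 90, 96, 90, 88, 65, 69, 65, 67, 69]
```

Request:
move_arm:
  moves: "1 0 0 0.2 0; 1 0 0 0.4 0; 1 0 0 0.4 0; 1 0 0 0.3 0; 1 0 0 0.2 0; 1 0 0 0.15 0; 1 0 0 0.08 0; 1 0 0 0.05 0; 1 0 0 0.04 0; 1 0 0 0 0"

```text
time: 38.6
eef_pos: [499.1, 354.7, 25.9]
tool_rot: [3.139, 0.007, 0.0]
ft_force: [-0.0, 0.1, -0.6]
finger_gap: 0.08
grasp_force: 44.4
```

Request:
move_arm:
  moves: "1 0 0 0.02 0; 1 0 0 0.02 0; 1 0 0 0.02 0; 1 0 0 0.02 0; 1 0 0 0.01 0; 1 0 0 0.01 0; 1 0 0 0.01 0; 1 0 0 0.01 0; 1 0 0 0 0; 1 0 0 0 0"

```text
time: 39.85
eef_pos: [499.0, 354.6, 19.8]
tool_rot: [3.138, 0.007, 0.0]
ft_force: [-0.2, 0.4, -0.9]
finger_gap: 0.079
grasp_force: 44.4
```

Request:
move_arm:
  moves: "1 0 0 0.02 0; 1 0 0 0.02 0; 1 0 0 0.01 0; 1 0 0 0.01 0; 1 0 0 0.01 0; 1 0 0 0.01 0; 1 0 0 0.01 0; 1 0 0 0.01 0; 1 0 0 0 0; 1 0 0 0 0"

```text
time: 41.1
eef_pos: [499.0, 354.6, 14.8]
tool_rot: [3.138, 0.007, 0.0]
ft_force: [0.5, 1.1, -0.6]
finger_gap: 0.079
grasp_force: 44.4
```

Request:
move_arm:
  moves: "1 0 0 0.01 0; 1 0 0 0.01 0; 1 0 0 0.005 0; 1 0 0 0.005 0; 1 0 0 0.005 0; 1 0 0 0.005 0; 1 0 0 0 0; 1 0 0 0 0; 1 0 0 0 0; 1 0 0 0 0"

```text
time: 42.35
eef_pos: [499.0, 354.6, 12.8]
tool_rot: [3.138, 0.007, 0.0]
ft_force: [0.1, -0.1, 0.1]
finger_gap: 0.08
grasp_force: 44.4
```

Run:
```python
from h import *
o=env.get_obs(); print(o['time'],o['eef_pos'],o['tool_rot'],o['ft_force'],o['finger_gap'],o['wrist_torque'])
```

```text
42.35 [498.96984057 354.57370127  12.8303456 ] [3.13841695e+00 7.05863596e-03 3.47001992e-04] [ 0.08842273 -0.12014111  0.07373308] 0.0795580117379595 [ 0.10141387  0.02529748 -0.02340203]
```

Request:
move_arm:
  moves: "1 0 0 0.005 0; 1 0 0 0.004 0; 1 0 0 0 0; 1 0 0 0 0; 0.9 0 0 0 0; 0.9 0 0 0 0; 0.75 0 0 0 0; 0.75 0 0 0 0; 0.75 0 0 0 0; 0.75 0 0 0 0"

```text
time: 43.6
eef_pos: [499.5, 354.0, 12.5]
tool_rot: [3.138, 0.007, -0.0]
ft_force: [-0.7, -3.0, 6.2]
finger_gap: 0.247
grasp_force: 2.9
```

Request:
move_arm:
  moves: "0.75 0 0 0 0; 0.75 0 0 -0.02 0; 0.75 0 0 -0.1 0; 0.75 0 0 -0.3 0; 0.75 0 0 -0.6 0; 0.75 0 0 -0.8 0; 0.75 0 0 -0.8 0; 0.75 0.3 0.5 -0.3 0; 0.75 0 0.9 0 0; 0.75 0 0.9 0 0"

```text
time: 44.85
eef_pos: [515.3, 239.1, 160.0]
tool_rot: [3.139, 0.006, 0.001]
ft_force: [-0.2, -0.9, 0.0]
finger_gap: 0.251
grasp_force: 0.0
```

Run:
```python
from h import *
o=env.get_obs(); print(o['time'],o['eef_pos'],o['tool_rot'],o['ft_force'],o['finger_gap'])
t=cam('top'); np.save('t11.npy',t,allow_pickle=True); s=cam('scene'); np.save('s11.npy',s,allow_pickle=True); t0=np.load('top.npy',allow_pickle=True).item()
q=np.array([499,306.6])
for name,c in (('top',t),('scene',s)):
  for a in range(0,360,30):
    R=np.arange(34,64,2.); u=np.array([np.cos(np.radians(a)),np.sin(np.radians(a))]); p=proj(c,np.c_[q+R[:,None]*u,np.full(len(R),9.)])
    print(name,a,[int(c['frame'][int(round(v)),int(round(uu))].max()) for uu,v in p])
# pick handle in top
for C in (t0,t):
  h=cv2.cvtColor(C['frame'],cv2.COLOR_RGB2HSV); m=np.zeros(h.shape[:2],np.uint8); m[206:266,366:416]=((h[...,1]>120)&(h[...,0]<18)&(h[...,2]>50))[206:266,366:416]; ys,xs=np.nonzero(m); print('wood',len(xs),xs.mean(),ys.mean())
```

```text
44.85 [515.27908486 239.11060891 159.9613009 ] [3.13924570e+00 5.67004731e-03 8.45759488e-04] [-0.16268988 -0.85299778  0.02304458] 0.25076284966782214
top 0 [43, 43, 43, 42, 43, 37, 34, 30, 26, 25, 25, 26, 26, 30, 30]
top 30 [96, 99, 93, 93, 95, 91, 91, 92, 87, 94, 91, 86, 93, 89, 85]
top 60 [107, 108, 110, 106, 111, 113, 113, 113, 111, 111, 105, 104, 104, 101, 101]
top 90 [92, 88, 86, 84, 85, 85, 87, 87, 89, 89, 89, 91, 92, 92, 93]
top 120 [83, 84, 84, 86, 87, 87, 89, 89, 90, 90, 92, 94, 94, 93, 95]
top 150 [79, 81, 80, 84, 84, 85, 85, 85, 86, 86, 88, 89, 89, 89, 89]
top 180 [68, 70, 71, 71, 72, 72, 73, 74, 74, 74, 75, 76, 77, 77, 77]
top 210 [53, 54, 54, 52, 53, 51, 52, 53, 50, 52, 53, 49, 51, 52, 48]
top 240 [43, 41, 42, 49, 60, 92, 120, 120, 138, 107, 107, 116, 125, 125, 124]
top 270 [35, 32, 32, 34, 32, 34, 34, 33, 32, 31, 32, 32, 33, 33, 33]
top 300 [49, 49, 50, 50, 45, 45, 45, 36, 31, 31, 33, 34, 32, 33, 33]
top 330 [43, 42, 42, 43, 43, 43, 45, 47, 48, 51, 51, 50, 48, 48, 48]
scene 0 [82, 83, 81, 82, 83, 101, 101, 131, 131, 123, 79, 62, 71, 71, 83]
scene 30 [83, 82, 83, 83, 8
[... 178 characters left out ...]
 83, 82, 82, 82]
scene 120 [82, 82, 77, 36, 49, 94, 123, 130, 124, 93, 81, 81, 81, 81, 82]
scene 150 [82, 82, 61, 45, 68, 107, 123, 123, 93, 83, 82, 82, 83, 82, 82]
scene 180 [82, 62, 62, 58, 76, 110, 122, 123, 118, 86, 86, 81, 82, 81, 81]
scene 210 [83, 76, 76, 58, 76, 124, 124, 122, 111, 111, 83, 82, 82, 83, 83]
scene 240 [83, 81, 73, 73, 65, 89, 129, 129, 121, 103, 113, 81, 84, 82, 82]
scene 270 [82, 82, 82, 80, 71, 73, 122, 124, 124, 121, 82, 83, 83, 83, 82]
scene 300 [81, 82, 79, 51, 51, 66, 59, 56, 65, 84, 47, 36, 67, 66, 57]
scene 330 [36, 36, 37, 36, 36, 38, 44, 53, 54, 54, 51, 44, 36, 37, 37]
wood 199 396.2211055276382 240.90954773869348
wood 201 396.25373134328356 240.8855721393035
```

```bash
python3 -c "
from plant import env
print(env.job_done())"
```

```text
the job is handed in; nothing more can be done
None
```

I handed the job in at about 45 s: notch B was blocked and A was free, the ring came out through A and lies flat in the grey tray (the arm hid a small arc of it in the last picture), the pick is back on its stand, and joint 7 was briefly turned to its −2.65 rad limit, which I backed off at once.

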